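Find the hidden catch of the tablet box

TASK

Open the child-safe dishwasher-tablet box let into the worktop: one of the six matching square inlays on its panel is a concealed push catch, so feel across them with a closed fingertip, pressing gently, until you find the one that gives, and press it in so that the lid springs open by itself. Then let go of the catch and come away, leaving the lid up. Do not push hard, pick anything up, or shift the mug, the salt shaker or the glass.

Things in the scene. Friction and masses are not known exactly. Their poses are not given: they have to be found in the camera images.
- box: White tablet box let into the worktop, fixed; 228 (x) x 176 (y) x 90 mm, its top standing 60 to 90 mm above the worktop. Origin under its centre (so 0 to 30 mm below the worktop), z up, x from the inlay panel to the lid (away from the robot, turned up to 0.3 rad). Half at -x: flat panel of six square wooden inlays (2 rows in x, 3 columns in y, 56 mm apart, each 47 mm square with a grey disc), 2 mm below the 8 mm wide bars between them (tops at z = 90 mm). Half at +x: the lid.
- catch (a joint): Travel (m) of the one inlay that gives; any of the six may be it, all look alike and the reading does not tell which. 0 = flush with the others, 0.006 = fully down. A spring pushes it back up (moves from about 2 N, fully down at about 4.5 N). Pressed well in (about 4 mm or more) it frees the lid. The other five inlays are rigid.
- lid (a joint): Angle (rad) of the wooden lid: 0 = shut and latched, 0.7 = sprung open to its stop. Hinged at the rear (+x) edge of the box, so its front edge rises about 58 mm; once freed it rises within a second and stays up by its own spring.
- lid_edge (a point): Middle of the upper front edge of the lid (90 x 158 x 8 mm); level with the top of the box when shut.
- mug: Bystander: green mug standing upside down, 89 x 124 x 91 mm with its handle, to the left of the box; origin under its middle, z up.
- salt_pot: Bystander: clear salt shaker with a grey cap, 44 mm across, 90 mm high, to the left of the inlay panel; origin under its centre, z up.
- glass: Bystander: pale clear tumbler, 69 mm across, 104 mm high, behind the box; origin under its centre, z up.
- cell_1 (a point): Middle of the upper face of the inlay in the front row, left column: on the box at x = -84, y = 56, z = 88 mm of its frame. The point belongs to the box and does not move when the inlay is pressed.
- cell_2 (a point): Middle of the upper face of the inlay in the front row, middle column: on the box at x = -84, y = 0, z = 88 mm of its frame. The point belongs to the box and does not move when the inlay is pressed.
- cell_3 (a point): Middle of the upper face of the inlay in the front row, right column: on the box at x = -84, y = -56, z = 88 mm of its frame. The point belongs to the box and does not move when the inlay is pressed.
- cell_4 (a point): Middle of the upper face of the inlay in the rear row, left column: on the box at x = -28, y = 56, z = 88 mm of its frame. The point belongs to the box and does not move when the inlay is pressed.
- cell_5 (a point): Middle of the upper face of the inlay in the rear row, middle column: on the box at x = -28, y = 0, z = 88 mm of its frame. The point belongs to the box and does not move when the inlay is pressed.
- cell_6 (a point): Middle of the upper face of the inlay in the rear row, right column: on the box at x = -28, y = -56, z = 88 mm of its frame. The point belongs to the box and does not move when the inlay is pressed.

How it is judged:
On the way:
1. the concealed catch is pressed in (value of joint catch above 0.002 m), for 0.02 s.
At the end, for the whole second after the job is handed in: the lid stands open (more than 0.6 of its 0.7 rad) and at rest, the catch is released (less than 1.5 mm down), and the mug, salt shaker and glass stand upright and still within 20 mm of where they were (value of joint lid above 0.6 rad and velocity of joint lid below 0.05 rad/s and value of joint catch below 0.0015 m and distance of each of mug, salt_pot, glass from where it was at the start of the episode below 0.02 m and angle between each of mug, salt_pot, glass's own z axis and vertical below 0.2 rad and linear speed of each of mug, salt_pot, glass below 0.02 m/s); the robot touches nothing.
It fails at once if the mug, the salt shaker or the glass is lifted, tipped or shifted by more than 20 mm ((distance of mug from where it was at the start of the episode above 0.02 m or angle between mug's own z axis and vertical above 0.2 rad) or (distance of salt_pot from where it was at the start of the episode above 0.02 m or angle between salt_pot's own z axis and vertical above 0.2 rad) or (distance of glass from where it was at the start of the episode above 0.02 m or angle between glass's own z axis and vertical above 0.2 rad)).
It fails at once if the fingers push on anything with more than 45 N (contact force between the fingers and anything else above 45 N).
It also fails if it takes over 51 s, if anything falls off the work surface, if the arm or the gripper's body presses on something with over 40 N, if the wrist force passes 120 N, or if a joint passes its speed limit or range.

ROBOT

A 7-joint arm with a two-finger parallel gripper is mounted at the origin on a cart in front of the work surface, level with it; the furniture and walls round the work are solid. World frame = base frame: x ahead of the robot, y to its left, z up, the work surface at z = 0. Lengths are in m, angles in rad, forces in N, time in s.
With the tool pointing down it reaches from about 0.4 to 0.925 m from the base axis. Payload 5.6 kg.
Tool frame: the origin (TCP) lies at the very end of the fingers, on their centre line; the grasp point (between the pads) lies 19 mm behind it; z points along the fingers, y is the line along which they close (so a half turn about z gives the same grasp; the last joint's range is limited). The gripper opens to 85 mm and grips with 20 to 120 N. Pads are 22 mm wide; open, the fingers measure 114 mm over their backs; the gripper's body (76 mm by 85 mm) begins 54 mm behind the grasp point. The pads swing forward as they close: fully open they stand 13 mm farther back than shut.
Start: joints at [-1.37, 0.468, -0.012, 1.603, 0.006, 1.071, -0.056], TCP at [0.157, 0.631, 0.208] pointing down, gripper open.
Joint ranges: [-2.53, 2.53], [-0.31, 2.02], [-1.57, 1.55], [0.28, 2.44], [-1.29, 4.43], [0.15, 1.84], [-2.92, 2.92]. Speed limits (rad/s): [2.57, 2.57, 3.14, 3.14, 3.14, 3.14, 3.14].

INTERFACE

Orientations are given as a 3x3 rotation matrix whose columns are the frame's x, y, z axes.
In Python, from workcell import manip gives the robot as it stands. The module is installed in compiled form; this text tells all that it offers.
- The arm moves only by the tool step_arm, never from a script. Its argument "commands" is a list of rows, each a list of 7 numbers: the shift along the tool's x, y, z each as a share of 0.15 m, from -1 to 1, then the turn, a rotation vector about the tool's x, y, z each as a share of pi rad, from -1 to 1, then the opening, from -1 (shut) to 1 (fully open). A call has 1 to 12 rows; each row is the pose to reach, as a shift and turn from the pose commanded when the call began, along the tool's axes at that moment, turning the shorter way round; what a row does not reach only later rows make up. A row lasts 1/8 s, in which the tool goes at most 62.5 mm and 10.7 degrees, less where a joint would pass 70% of its speed; a pose out of reach is approached as far as the arm can. A call with a number of a shift or a turn outside -1 to 1 is refused whole. A call with a gripper value outside its range is refused whole. The fingers move at their own pace and stop on an object; "grip_force" is the grip in N (left out, the last holds). Time passes only in rows, so rows that repeat a pose let the fingers close. It gives the time, the measured TCP pose, the force, the opening and the grip force at its end, in the units of the state.
- manip.sense(): the state, without advancing time (a new reading comes with each control period).
- manip.capture(name): name is "scene" or "top" or "wrist"; returns a dict with "pixels" (400x640x3 uint8, red, green, blue), "z_map" (400x640 float32, m along the optical axis (not along the pixel's ray), 0 where there is no reading), "vfov" (degrees; the focal length in pixels is half the picture's height over the tangent of half this angle, whatever the lens; pixels are square), "cx", "cy" (the principal point, pixels), "cam_to_world" (4x4, takes a point from camera to world coordinates). Camera axes: x right, y up, looking along -z (the intrinsics and any distortion apply to the point x, -y, -z); pixel columns grow to the right and rows downward; lengths in m; the calibration is good to about 2 mm. A picture is of the moment at which its call begins.
- manip.hand_in(): hands the job in; it is judged then, once.
Trained networks look in the newest picture that a camera, given by its name, has taken for a name from the list of things; names that differ only in an ending like _2 or _b are one class to them, and where a whole thing is asked for, a point or a joint stands for the part that bears it (a point fixed in the world has none). Each returns a list of dicts, best first, with "confidence" (0 to 1); they miss things now and then, are a little off and sometimes report something else, mostly with a low value. They report only what shows in the picture. A call takes as long as a camera call.
- manip.recognise(camera, name): "centre" ([x, y, z] in m, in the coordinates of the camera as it stood for that picture, good to about 4 mm: the middle of the surface that is visible of it).
- manip.spot_point(camera, name): "centre" ([x, y, z] in m, in the coordinates of the camera as it stood for that picture, good to about 4 mm: a listed point, or the origin of a listed thing).
The state is a dict: "time": time; "joints": joint angles; "joint_vel": joint speeds; "joint_torque": joint torques, N m; "position": TCP position; "eef_rot": TCP orientation; "force": force on the tool from outside, world axes, zero at the start; "torque": the same for the moment, N m; "width": finger opening in m; "finger_force": force on a finger pad.
Only numpy, scipy, OpenCV 4.12 (cv2) and the standard library are available. Lean on these libraries where they do the work, as an engineer would, in place of code of your own. Each camera call takes 0.05 s, during which the arm holds its last target. There are 200 camera calls.

## Working session

There is one attempt and no reset: what is moved stays moved. The work goes in short steps, Python scripts to look and compute and a tool call to move; the robot and the scene stay as the last step left them, time stands still between calls to the robot, and variables do not carry over. Pictures are saved under pics/ and viewed, at most 10 in all, crops included, and the job is handed in when it is done.

Besides the shell and the picture viewer there is one more tool, called after ">>>" by a JSON object that holds its "method" and its "body", one argument or row to a line. step_arm: Moves the arm, as the interface text tells. Shift numbers are shares of 0.15 m and turn numbers shares of pi rad, none past 1 either way. Its arguments: {"type":"object","properties":{"commands":{"type":"array","items":{"type":"array","items":{"type":"number"}}},"grip_force":{"type":"number"}},"required":["commands"]}

```bash
mkdir -p pics
cat > h.py <<'E'
import numpy as np, cv2
from workcell import manip
def cap(n):
    c=manip.capture(n); c['f']=200/np.tan(np.radians(c['vfov'])/2); return c
def w(c,p): return (c['cam_to_world']@np.append(p,1))[:3]
def px(c,u,v):
    z=c['z_map'][int(v),int(u)]
    return w(c,[(u-c['cx'])*z/c['f'],-(v-c['cy'])*z/c['f'],-z])
E
python3 - <<'E'
from h import *
for n in ['top','scene']:
    c=cap(n); cv2.imwrite(f'pics/{n}.png',c['pixels'][:,:,::-1])
    for k in ['cell_1','cell_2','cell_3','cell_4','cell_5','cell_6','lid_edge','box','mug','salt_pot','glass']:
        print(n,k,[(w(c,d['centre']).round(3).tolist(),round(d['confidence'],2)) for d in manip.spot_point(n,k)[:2]])
s=manip.sense();print(s['time'],s['position'],s['eef_rot'],s['force'])
E
```

```text
top cell_1 [([0.488, 0.361, 0.077], 0.97), ([0.433, 0.357, 0.08], 0.94)]
top cell_2 [([0.488, 0.361, 0.077], 0.97), ([0.433, 0.357, 0.08], 0.94)]
top cell_3 [([0.488, 0.361, 0.077], 0.97), ([0.433, 0.357, 0.08], 0.94)]
top cell_4 [([0.488, 0.361, 0.077], 0.97), ([0.433, 0.357, 0.08], 0.94)]
top cell_5 [([0.488, 0.361, 0.077], 0.97), ([0.433, 0.357, 0.08], 0.94)]
top cell_6 [([0.488, 0.361, 0.077], 0.97), ([0.433, 0.357, 0.08], 0.94)]
top lid_edge [([0.533, 0.31, 0.08], 0.8)]
top box [([0.522, 0.309, -0.013], 0.56), ([0.403, 0.531, 0.005], 0.25)]
top mug [([0.526, 0.544, -0.001], 0.97)]
top salt_pot [([0.404, 0.527, 0.005], 0.8), ([0.494, 0.309, 0.082], 0.44)]
top glass [([0.759, 0.198, 0.001], 0.98)]
scene cell_1 [([0.491, 0.311, 0.075], 0.82), ([0.445, 0.253, 0.079], 0.7)]
scene cell_2 [([0.491, 0.311, 0.075], 0.82), ([0.445, 0.253, 0.079], 0.7)]
scene cell_3 [([0.491, 0.311, 0.075], 0.82), ([0.445, 0.253, 0.079], 0.7)]
scene cell_4 [([0.491, 0.311, 0.075], 0.82), ([0.445, 0.253, 0.079], 0.7)]
scene cell_5 [([0.491, 0.311, 0.075], 0.82), ([0.445, 0.253, 0.079], 0.7)]
scene cell_6 [([0.491, 0.311, 0.075], 0.82), ([0.445, 0.253, 0.079], 0.7)]
scene lid_edge [([0.53, 0.315, 0.079], 0.7)]
scene box [([0.521, 0.312, -0.014], 0.88)]
scene mug [([0.531, 0.548, 0.002], 0.57)]
scene salt_pot [([0.402, 0.531, 0.003], 0.84)]
scene glass [([0.754, 0.197, 0.004], 0.89)]
1.2 [0.15695269 0.63077481 0.20849368] [[-9.70405715e-01  2.41480327e-01  2.19220858e-05]
 [ 2.41480328e-01  9.70405714e-01  2.93256526e-05]
 [-1.41917491e-05  3.37515333e-05 -9.99999999e-01]] [ 0.44080377  0.11142206 -0.19326242]
```

View pics/top.png

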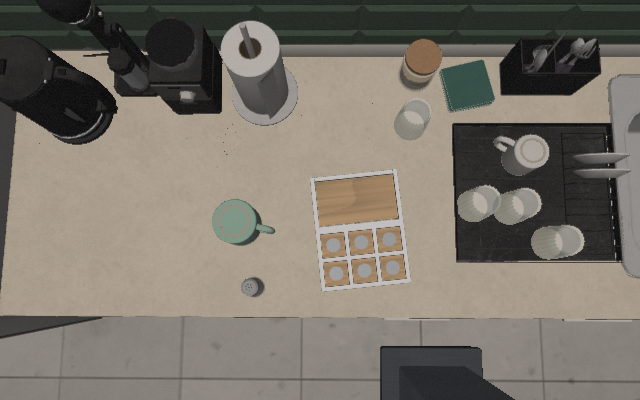

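View pics/scene.png

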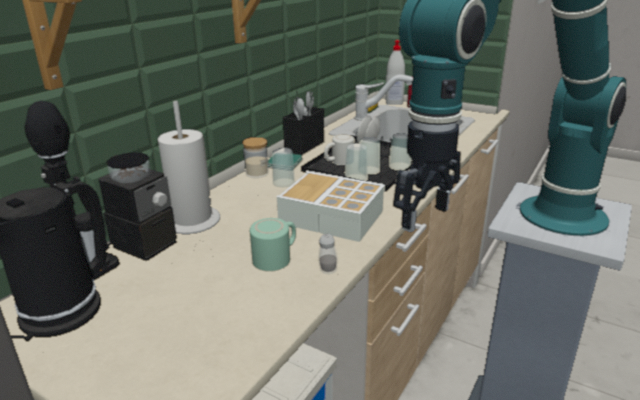

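The top view shows the six inlay discs at about (333,245), (361,242), (389,239), (336,273), (364,270) and (392,267). The lid is behind them, with the mug at (237,222), the salt shaker at (252,287) and the glass at (412,120). The scene view confirms this layout and shows clear space above the panel.

Run:
```python
from h import *
c=cap('top'); hsv=cv2.cvtColor(c['pixels'],cv2.COLOR_RGB2HSV)
P=[];Q=[]
for i,(u,v) in enumerate([(336,273),(364,270),(392,267),(333,245),(361,242),(389,239)]):
    s=hsv[v-11:v+12,u-11:u+12,1]; m=cv2.threshold(s,0,255,cv2.THRESH_BINARY_INV+cv2.THRESH_OTSU)[1]
    yy,xx=np.nonzero(m); k=np.hypot(xx-11,yy-11)<8.5; uu,vv=u-11+xx[k].mean(),v-11+yy[k].mean()
    p=px(c,round(uu),round(vv));z=np.median(c['z_map'][v-4:v+5,u-4:u+5])
    p=w(c,[(uu-c['cx'])*z/c['f'],-(vv-c['cy'])*z/c['f'],-z])
    print(i+1,round(uu,1),round(vv,1),p.round(4)); P.append(p)
    Q.append([[-84,-28][i//3],[56,0,-56][i%3]])
P=np.array(P);Q=np.array(Q)/1000
M,_=cv2.estimateAffinePartial2D(Q,P[:,:2]);print(M, 'yaw',np.arctan2(M[1,0],M[0,0]),'scale',np.hypot(M[1,0],M[0,0]))
d=manip.spot_point('top','cell_1');print(np.array([w(c,x['centre']) for x in d]).round(3).tolist())
s=manip.sense();R=s['eef_rot']
yaw=np.arctan2(M[1,0],M[0,0]);F=Q@M[:,:2].T/np.hypot(M[1,0],M[0,0])+P[:,:2].mean(0)-(Q@M[:,:2].T).mean(0)
print(F.round(4))
for f in F: print((R.T@(np.append(f,.14)-s['position'])/.15).round(3))
print('tool y yaw err: box y angle',yaw+np.pi/2,'tool y',np.arctan2(R[1,1],R[0,1]))
```

```text
1 335.7 273.0 [0.4312 0.3579 0.079 ]
2 364.2 270.0 [0.4374 0.3018 0.0798]
3 392.4 267.1 [0.4434 0.2464 0.0802]
4 332.7 244.7 [0.487  0.3638 0.0795]
5 360.8 241.7 [0.4931 0.3082 0.0795]
6 388.8 238.7 [0.4992 0.2525 0.0795]Traceback (most recent call last):
  File "<stdin>", line 12, in <module>
cv2.error: OpenCV(4.12.0) /io/opencv/modules/calib3d/src/ptsetreg.cpp:1108: error: (-215:Assertion failed) count >= 0 && to.checkVector(2) == count in function 'estimateAffinePartial2D'
```

>>> {"method": "step_arm", "body": {
  "commands": [
    [-0.4,-0.24,0,0,0,0,-1],
    [-0.8,-0.48,0,0,0,0,-1],
    [-1,-0.6,0,0,0,0,-1],
    [-1,-0.6,0,0,0,0,-1]
  ],
  "grip_force": 20
}}

```text
time: 1.75
position: [0.2852, 0.5038, 0.2089]
eef_rot: [[-0.968, 0.249, 0.002], [0.249, 0.968, -0.001], [-0.002, -0.0, -1.0]]
force: [0.7, 0.8, -0.3]
width: 0.0121
finger_force: 0.0
```

>>> {"method": "step_arm", "body": {
  "commands": [
    [-0.4,-0.24,0,0,0,0,-1],
    [-0.8,-0.48,0,0,0,0,-1],
    [-1,-0.6,0,0,0,0,-1],
    [-1,-0.6,0,0,0,0,-1]
  ]
}}

```text
time: 2.25
position: [0.4076, 0.381, 0.2087]
eef_rot: [[-0.969, 0.248, 0.001], [0.248, 0.969, -0.001], [-0.002, -0.0, -1.0]]
force: [-0.1, 1.0, -0.6]
width: 0.0003
finger_force: 0.0
```

>>> {"method": "step_arm", "body": {
  "commands": [
    [-0.2,-0.12,0.2,0,0,-0.05,-1],
    [-0.21,-0.125,0.4,0,0,-0.112,-1],
    [-0.21,-0.125,0.6,0,0,-0.112,-1],
    [-0.21,-0.125,0.65,0,0,-0.112,-1],
    [-0.21,-0.125,0.65,0,0,-0.112,-1],
    [-0.21,-0.125,0.65,0,0,-0.112,-1]
  ]
}}

```text
time: 3.0
position: [0.431, 0.3591, 0.1123]
eef_rot: [[-0.994, -0.109, 0.002], [-0.109, 0.994, 0.002], [-0.002, 0.002, -1.0]]
force: [-0.5, -0.3, -0.2]
width: 0.0002
finger_force: 0.0
```

Run:
```python
from h import *
s=manip.sense();print(s['time'],s['position'],s['eef_rot'].round(3).tolist() if hasattr(s['eef_rot'],'round') else s['eef_rot'],s['force'],s['width'])
c=cap('wrist');cv2.imwrite('pics/w1.png',c['pixels'][:,:,::-1])
```

```text
3.0 [0.43100818 0.35910735 0.11227872] [[-0.994, -0.109, 0.002], [-0.109, 0.994, 0.002], [-0.002, 0.002, -1.0]] [-0.50412445 -0.25495991 -0.17544714] 0.00016499890767025246
```

View pics/w1.png

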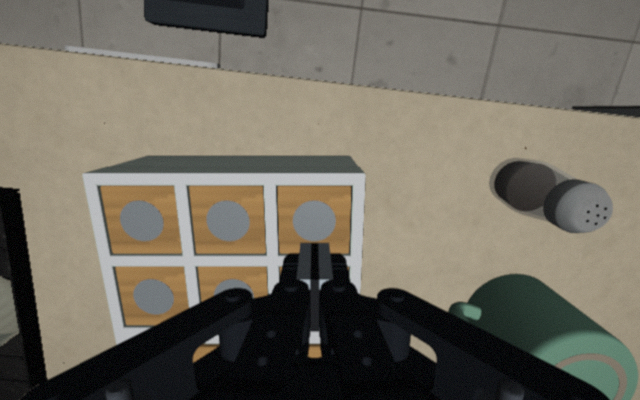

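The wrist view shows the closed fingertip at (315,250), in line with the cell_1 disc at (315,220). Perspective accounts for the offset.

>>> {"method": "step_arm", "body": {
  "commands": [
    [0,-0.005,0.1,0,0,0,-1],
    [0,-0.005,0.15,0,0,0,-1],
    [0,-0.005,0.18,0,0,0,-1],
    [0,-0.005,0.19,0,0,0,-1],
    [0,-0.005,0.19,0,0,0,-1]
  ]
}}

```text
time: 3.68
position: [0.4308, 0.3571, 0.0824]
eef_rot: [[-0.994, -0.108, -0.0], [-0.108, 0.994, -0.0], [0.0, -0.0, -1.0]]
force: [-0.6, -0.3, -0.7]
width: 0.0002
finger_force: 0.0
```

>>> {"method": "step_arm", "body": {
  "commands": [
    [0,0,0.005,0,0,0,-1],
    [0,0,0.01,0,0,0,-1],
    [0,0,0.014,0,0,0,-1],
    [0,0,0.014,0,0,0,-1]
  ]
}}

```text
time: 4.18
position: [0.4307, 0.3571, 0.0804]
eef_rot: [[-0.994, -0.108, 0.0], [-0.108, 0.994, -0.0], [-0.0, -0.0, -1.0]]
force: [0.7, -0.2, -0.2]
width: -0.0
finger_force: 0.0
```

>>> {"method": "step_arm", "body": {
  "commands": [
    [0,0,0.004,0,0,0,-1],
    [0,0,0.007,0,0,0,-1],
    [0,0,0.007,0,0,0,-1]
  ]
}}

```text
time: 4.55
position: [0.4307, 0.3571, 0.0793]
eef_rot: [[-0.994, -0.108, 0.0], [-0.108, 0.994, -0.0], [0.0, -0.0, -1.0]]
force: [-0.2, 0.8, -0.0]
width: 0.0
finger_force: 0.0
```

>>> {"method": "step_arm", "body": {
  "commands": [
    [0,0,0.004,0,0,0,-1],
    [0,0,0.007,0,0,0,-1],
    [0,0,0.007,0,0,0,-1]
  ]
}}

```text
time: 4.92
position: [0.4307, 0.3571, 0.0783]
eef_rot: [[-0.994, -0.108, -0.0], [-0.108, 0.994, -0.0], [0.0, -0.0, -1.0]]
force: [0.1, 0.3, 0.3]
width: -0.0002
finger_force: 0.0
```

>>> {"method": "step_arm", "body": {
  "commands": [
    [0,0,0.004,0,0,0,-1],
    [0,0,0.007,0,0,0,-1],
    [0,0,0.007,0,0,0,-1]
  ]
}}

```text
time: 5.3
position: [0.4307, 0.3571, 0.0772]
eef_rot: [[-0.994, -0.108, -0.0], [-0.108, 0.994, -0.0], [0.0, -0.0, -1.0]]
force: [0.2, -0.1, -0.0]
width: -0.0002
finger_force: 0.0
```

>>> {"method": "step_arm", "body": {
  "commands": [
    [0,0,0.004,0,0,0,-1],
    [0,0,0.007,0,0,0,-1],
    [0,0,0.007,0,0,0,-1]
  ]
}}

```text
time: 5.68
position: [0.4307, 0.3571, 0.0761]
eef_rot: [[-0.994, -0.108, -0.0], [-0.108, 0.994, -0.0], [0.0, -0.0, -1.0]]
force: [0.3, 0.4, -0.0]
width: 0.0002
finger_force: 0.0
```

>>> {"method": "step_arm", "body": {
  "commands": [
    [0,0,0.004,0,0,0,-1],
    [0,0,0.007,0,0,0,-1],
    [0,0,0.007,0,0,0,-1]
  ]
}}

```text
time: 6.05
position: [0.4307, 0.3571, 0.0751]
eef_rot: [[-0.994, -0.108, -0.0], [-0.108, 0.994, -0.0], [0.0, -0.0, -1.0]]
force: [0.2, -0.6, -0.2]
width: 0.0003
finger_force: 0.0
```

>>> {"method": "step_arm", "body": {
  "commands": [
    [0,0,0.004,0,0,0,-1],
    [0,0,0.007,0,0,0,-1],
    [0,0,0.007,0,0,0,-1]
  ]
}}

```text
time: 6.42
position: [0.4307, 0.3571, 0.074]
eef_rot: [[-0.994, -0.108, -0.0], [-0.108, 0.994, -0.0], [0.0, -0.0, -1.0]]
force: [0.7, -0.4, 0.1]
width: 0.0
finger_force: 0.0
```

Run:
```python
from h import *
c=cap('wrist');cv2.imwrite('pics/w2.png',c['pixels'][:,:,::-1])
for u,v in [(228,220),(140,220),(183,220),(100,170+50)]: print(px(c,u,v).round(4))
t=cap('top')
for u,v in [(364,270),(392,267),(378,268),(361,242),(350,205),(300,250)]: print('top',px(t,u,v).round(4))
```

```text
[0.4215 0.311  0.0773]
[0.4267 0.2647 0.0765]
[0.4242 0.2873 0.0766]
[0.4289 0.2438 0.0765]
top [0.4351 0.3325 0.48  ]
top [0.4435 0.2474 0.0818]
top [0.4375 0.3159 0.4826]
top [0.4711 0.3331 0.4401]
top [0.5663 0.3293 0.0808]
top [ 0.4798  0.4326 -0.0029]
```

View pics/w2.png

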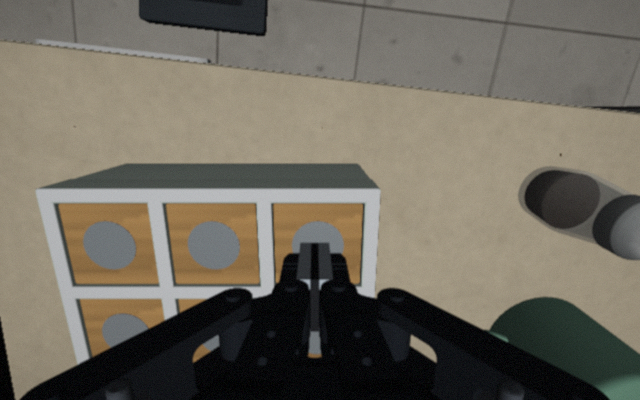

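The fingertip at (315,250) is over the cell_1 disc at (318,240) and looks close to the surface, so I'll keep descending.

>>> {"method": "step_arm", "body": {
  "commands": [
    [0,0,0.004,0,0,0,-1],
    [0,0,0.007,0,0,0,-1],
    [0,0,0.007,0,0,0,-1]
  ]
}}

```text
time: 6.9
position: [0.4307, 0.3571, 0.073]
eef_rot: [[-0.994, -0.108, -0.0], [-0.108, 0.994, -0.0], [0.0, -0.0, -1.0]]
force: [-0.1, -0.4, -0.3]
width: 0.0005
finger_force: 0.0
```

>>> {"method": "step_arm", "body": {
  "commands": [
    [0,0,0.004,0,0,0,-1],
    [0,0,0.007,0,0,0,-1],
    [0,0,0.007,0,0,0,-1]
  ]
}}

```text
time: 7.28
position: [0.4307, 0.3571, 0.0719]
eef_rot: [[-0.994, -0.108, -0.0], [-0.108, 0.994, -0.0], [0.0, -0.0, -1.0]]
force: [-0.8, -0.2, 0.5]
width: -0.0
finger_force: 0.0
```

Run:
```python
from h import *
c=cap('wrist')
for v in range(205,300,8): print(v,px(c,315,v).round(4),px(c,335,v).round(4))
s=manip.sense();print(s['position'],s['force'])
c=cap('scene'); cv2.imwrite('pics/s2.png',cv2.resize(c['pixels'][140:250,250:410,::-1],None,fx=5,fy=5,interpolation=cv2.INTER_CUBIC))
```

```text
205 [0.4078 0.3554 0.0772] [0.4068 0.3656 0.0769]
213 [0.4121 0.3559 0.0771] [0.4113 0.3662 0.0763]
221 [0.4167 0.3564 0.0766] [0.4152 0.3666 0.0777]
229 [0.4213 0.3569 0.0759] [0.4196 0.3672 0.0774]
237 [0.4248 0.3573 0.0784] [0.4244 0.3679 0.0766]
245 [0.4191 0.3566 0.102 ] [0.4288 0.3684 0.0769]
253 [0.419  0.3565 0.1106] [0.4221 0.366  0.1018]
261 [0.4191 0.3565 0.118 ] [0.4221 0.3655 0.11  ]
269 [0.419  0.3565 0.1249] [0.4222 0.365  0.1171]
277 [0.4194 0.3565 0.1303] [0.4226 0.3647 0.1229]
285 [0.4215 0.3567 0.1322] [0.4163 0.3628 0.14  ]
293 [0.3605 0.3497 0.2371] [0.4171 0.3627 0.1437]
[0.43072794 0.35711666 0.07195218] [ 0.22969604 -0.34631191 -0.32809961]
```

View pics/s2.png

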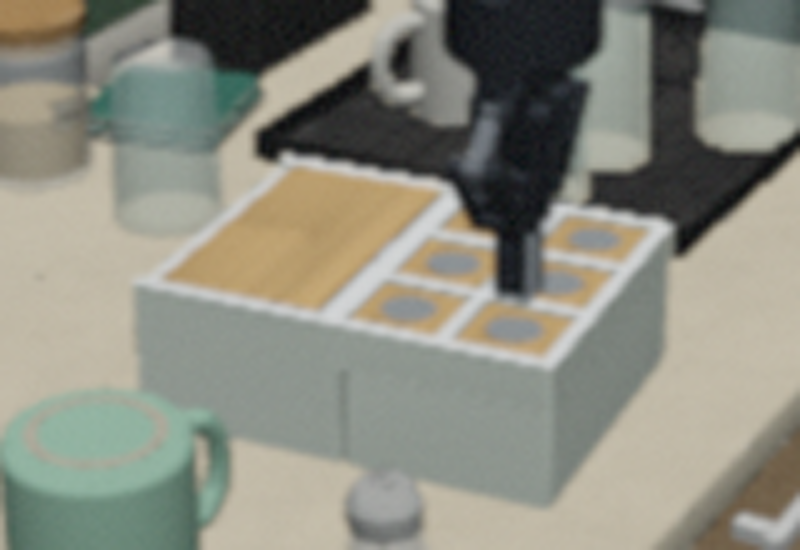

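The crop shows the fingertip at (515,298) hanging roughly 18 mm above the cell_1 disc at (515,328). The wrist depth puts the real tip near z ≈ 0.098–0.100, although the state reads 0.072. So the TCP reading sits below the real tip, and I'll trust contact instead. I'll go down 12 mm, then in fine steps.

>>> {"method": "step_arm", "body": {
  "commands": [
    [0,0,0.03,0,0,0,-1],
    [0,0,0.055,0,0,0,-1],
    [0,0,0.075,0,0,0,-1],
    [0,0,0.08,0,0,0,-1],
    [0,0,0.08,0,0,0,-1]
  ]
}}

```text
time: 8.0
position: [0.4308, 0.3571, 0.0599]
eef_rot: [[-0.994, -0.108, 0.0], [-0.108, 0.994, -0.0], [-0.0, -0.0, -1.0]]
force: [-0.1, 0.3, 0.3]
width: -0.0001
finger_force: 0.0
```

>>> {"method": "step_arm", "body": {
  "commands": [
    [0,0,0.007,0,0,0,-1],
    [0,0,0.014,0,0,0,-1],
    [0,0,0.014,0,0,0,-1]
  ]
}}

```text
time: 8.38
position: [0.4307, 0.3571, 0.0579]
eef_rot: [[-0.994, -0.108, 0.0], [-0.108, 0.994, -0.0], [-0.0, -0.0, -1.0]]
force: [-0.2, -0.5, -0.2]
width: 0.0002
finger_force: 0.0
```

Run:
```python
from h import *
c=cap('wrist')
for v in range(225,260,5): print(v,px(c,315,v).round(4))
s=manip.sense();print(s['time'],s['position'],s['force'])
```

```text
225 [0.4136 0.356  0.0769]
230 [0.4163 0.3563 0.0764]
235 [0.418  0.3565 0.0785]
240 [0.4214 0.3568 0.0766]
245 [0.4194 0.3566 0.0872]
250 [0.4191 0.3565 0.0932]
255 [0.4193 0.3565 0.0977]
8.425 [0.43070946 0.35712523 0.05788549] [-0.20702041  0.65889116  0.12095605]
```

>>> {"method": "step_arm", "body": {
  "commands": [
    [0,0,0.009,0,0,0,-1],
    [0,0,0.018,0,0,0,-1],
    [0,0,0.02,0,0,0,-1],
    [0,0,0.02,0,0,0,-1]
  ]
}}

```text
time: 8.93
position: [0.4307, 0.3571, 0.0548]
eef_rot: [[-0.994, -0.108, -0.0], [-0.108, 0.994, -0.0], [0.0, -0.0, -1.0]]
force: [-0.4, 0.5, -0.2]
width: -0.0003
finger_force: 0.0
```

>>> {"method": "step_arm", "body": {
  "commands": [
    [0,0,0.005,0,0,0,-1],
    [0,0,0.01,0,0,0,-1],
    [0,0,0.01,0,0,0,-1]
  ]
}}

```text
time: 9.3
position: [0.4308, 0.3572, 0.0535]
eef_rot: [[-0.994, -0.108, 0.0], [-0.108, 0.994, 0.0], [-0.0, 0.0, -1.0]]
force: [0.4, -0.0, 2.1]
width: 0.0001
finger_force: 1.1
```

>>> {"method": "step_arm", "body": {
  "commands": [
    [0,0,0.004,0,0,0,-1],
    [0,0,0.007,0,0,0,-1],
    [0,0,0.007,0,0,0,-1]
  ]
}}

```text
time: 9.68
position: [0.4308, 0.3572, 0.0524]
eef_rot: [[-0.994, -0.108, 0.0], [-0.108, 0.994, 0.0], [-0.0, 0.0, -1.0]]
force: [-0.5, -0.7, 2.5]
width: 0.0002
finger_force: 1.4
```

Contact came at about 0.054, and the force rose only from 2.1 to 2.5 N over 1.1 mm. That is the catch's spring rate, so this inlay gives, and I'll press it further.

>>> {"method": "step_arm", "body": {
  "commands": [
    [0,0,0.007,0,0,0,-1],
    [0,0,0.014,0,0,0,-1],
    [0,0,0.02,0,0,0,-1],
    [0,0,0.025,0,0,0,-1],
    [0,0,0.025,0,0,0,-1]
  ]
}}

```text
time: 10.3
position: [0.4308, 0.3572, 0.0486]
eef_rot: [[-0.994, -0.108, 0.0], [-0.108, 0.994, 0.0], [-0.0, 0.0, -1.0]]
force: [-0.5, -1.6, 4.3]
width: 0.0002
finger_force: 1.9
```

Run:
```python
from h import *
c=cap('scene'); cv2.imwrite('pics/s3.png',cv2.resize(c['pixels'][140:250,250:410,::-1],None,fx=4,fy=4))
s=manip.sense();print(s['time'],s['position'],s['force'])
```

```text
10.35 [0.43081349 0.35719351 0.04866057] [-0.75208497 -0.31335372  4.18230775]
```

View pics/s3.png

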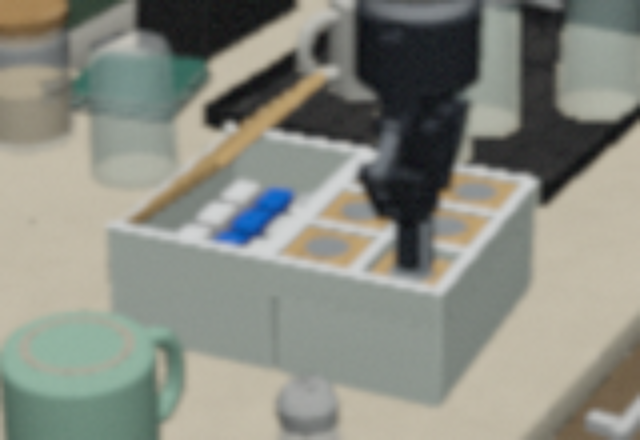

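The lid has sprung open: its raised edge is at about (330,75) and the tablets show in the box. I'll retreat straight up, then back towards the robot.

>>> {"method": "step_arm", "body": {
  "commands": [
    [0,0,-0.1,0,0,0,-1],
    [0,0,-0.4,0,0,0,-1],
    [0,0,-0.8,0,0,0,-1],
    [0,0,-1,0,0,0,-1],
    [0,0,-1,0,0,0,-1],
    [0,0,-1,0,0,0,-1],
    [0,0,-1,0,0,0,-1],
    [0,0,-1,0,0,0,-1]
  ]
}}

```text
time: 11.35
position: [0.4303, 0.3567, 0.1975]
eef_rot: [[-0.994, -0.108, -0.002], [-0.108, 0.994, -0.001], [0.002, -0.001, -1.0]]
force: [-0.0, 0.4, -0.7]
width: -0.0001
finger_force: 0.0
```

Run:
```python
from h import *
c=cap('scene'); cv2.imwrite('pics/s4.png',c['pixels'][:,:,::-1])
for k in ['lid_edge','mug','salt_pot','glass']: print(k,[(w(c,d['centre']).round(3).tolist(),round(d['confidence'],2)) for d in manip.spot_point('scene',k)[:1]])
s=manip.sense();print(s['time'],s['position'],s['force'])
```

```text
lid_edge [([0.555, 0.315, 0.138], 0.62)]
mug [([0.532, 0.547, 0.0], 0.62)]
salt_pot [([0.399, 0.53, -0.0], 0.72)]
glass [([0.757, 0.199, -0.0], 0.97)]
11.6 [0.43064393 0.35709418 0.19834979] [-0.6684639  -0.46743028 -0.45053475]
```

View pics/s4.png

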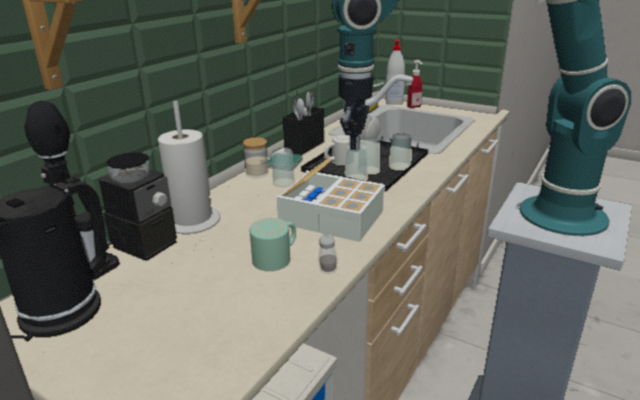

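The lid is up, with its edge at (325,165) and z ≈ 0.138, which is 58 mm higher than when shut. The gripper is clear at (350,130), and the mug, salt shaker and glass haven't moved.

```bash
python3 -c "
from workcell import manip
print(manip.hand_in())"
```

```text
the job is handed in; nothing more can be done
None
```

The catch was cell_1 (front row, left); pressing it at about 4 N opened the lid, which is still up (edge about 58 mm higher), the arm is clear, the mug, salt shaker and glass haven't moved, and the job is handed in, though no verdict came back.

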